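# Change the cassettes in a bench reader

## Task

Change the cassettes in the reader: throw its lever to the rear notch so that the keeper bar slides clear, move every used cassette from the nests to the discard tray, and lay every fresh cassette from the bench flat in a nest of its own, lengthwise between its stops. Then, with all of them in, bring the lever to the middle notch, the one marked with the white arrow, and not past it into the front one, so that the keeper covers their far ends. Leave everything else on the bench where it is.

Things in the scene. Friction and masses are not known exactly. Their poses are not given: they have to be found in the camera images.
- used1_mid (a point): flat white test cassette, a slab 80 x 26 x 8 mm, 30 g, with a window and a round well on its upper face; this point is its centre (4 mm above its underside), x along its 80 mm length, y across its 26 mm width, z up. USED cassette; at the start it lies in a nest of the reader. May be absent.
- used2_mid (a point): flat white test cassette, a slab 80 x 26 x 8 mm, 30 g, with a window and a round well on its upper face; this point is its centre (4 mm above its underside), x along its 80 mm length, y across its 26 mm width, z up. USED cassette; at the start it lies in a nest of the reader. May be absent.
- used3_mid (a point): flat white test cassette, a slab 80 x 26 x 8 mm, 30 g, with a window and a round well on its upper face; this point is its centre (4 mm above its underside), x along its 80 mm length, y across its 26 mm width, z up. USED cassette; at the start it lies in a nest of the reader. May be absent.
- fresh1_mid (a point): flat white test cassette, a slab 80 x 26 x 8 mm, 30 g, with a window and a round well on its upper face; this point is its centre (4 mm above its underside), x along its 80 mm length, y across its 26 mm width, z up. FRESH cassette; at the start it lies on the bench to the left of the reader. May be absent.
- fresh2_mid (a point): flat white test cassette, a slab 80 x 26 x 8 mm, 30 g, with a window and a round well on its upper face; this point is its centre (4 mm above its underside), x along its 80 mm length, y across its 26 mm width, z up. FRESH cassette; at the start it lies on the bench to the left of the reader. May be absent.
- fresh3_mid (a point): flat white test cassette, a slab 80 x 26 x 8 mm, 30 g, with a window and a round well on its upper face; this point is its centre (4 mm above its underside), x along its 80 mm length, y across its 26 mm width, z up. FRESH cassette; at the start it lies on the bench to the left of the reader. May be absent.
- nest1 (a point): centre of the top of a nest's rest, 34 mm above the bench; x along the cassette (to the rear), y along the row, z up. A lying cassette's centre is 4 mm higher. 3 mm high end stops and corner lugs leave about 4 mm play all round; the middle 50 mm of its length is free at both sides (rest 18 mm wide, deck 12 mm below its top). Nests 58 mm apart; the left one, farthest from the lever (+y).
- nest2 (a point): centre of the top of a nest's rest, 34 mm above the bench; x along the cassette (to the rear), y along the row, z up. A lying cassette's centre is 4 mm higher. 3 mm high end stops and corner lugs leave about 4 mm play all round; the middle 50 mm of its length is free at both sides (rest 18 mm wide, deck 12 mm below its top). Nests 58 mm apart; the middle one.
- nest3 (a point): centre of the top of a nest's rest, 34 mm above the bench; x along the cassette (to the rear), y along the row, z up. A lying cassette's centre is 4 mm higher. 3 mm high end stops and corner lugs leave about 4 mm play all round; the middle 50 mm of its length is free at both sides (rest 18 mm wide, deck 12 mm below its top). Nests 58 mm apart; the one next to the lever (-y).
- tray_mid (a point): discard tray, a fixed open steel tray 205 x 125 mm outside, walls 4 mm thick and 24 mm high; this point is the centre of its inner floor (4 mm above the bench), x along its 205 mm length (inside 197), y across (inside 117), z up.
- lever (a joint): lever angle, rad: 0 upright, + leaning to the reader's +x (rear). Sprung notches at -0.5 (front; starts here, keeper over the middles of the cassettes), 0 (middle, marked by a white arrow on the quadrant; keeper over their far 16 mm) and 0.5 (rear; keeper clear behind them). Stops at +-0.58. It clicks over a crest between notches (4 N at the knob) and settles in the nearest notch when let go.
- knob_mid (a point): centre of the lever's black barrel knob, 30 mm in diameter and 32 mm long, its axis along the reader's y; this point moves with the lever, 110 mm from the pivot. Its own y axis is the barrel's axis. Pinch it by its two flat ends.
- lever_pivot (a point): pivot of the lever on the reader, 40 mm above the bench, axis along y; frame as the reader's (x to its rear, y to its left, z up). The knob's centre is at (110 sin q, 0, 110 cos q) mm from here, q the lever's angle. The quadrant reaches up to 64 mm from the pivot, just to the left of the lever.
- keeper_mid (a point): centre of the reader's keeper bar, a flat steel bar 16 mm (x) by 186 mm (y) by 6 mm thick, whose underside passes 3 mm above the lying cassettes; the lever slides it along x, 60 mm per rad. The reader's grey rear housing, 80 mm high, begins 85 mm behind the nests' centres.
- tube_rack: bystander: orange tube rack 120 x 75 x 45 mm with white tube tops; origin at the centre of its underside. Leave it where it is.
- freezer_box: bystander: blue freezer box 133 x 133 x 50 mm; origin at the centre of its underside. Leave it where it is.
- reagent_bottle: bystander: amber bottle, 44 mm across, 70 mm tall; origin at the centre of its underside. Leave it where it is.
- gel_jar: bystander: white jar, 36 mm across, 45 mm tall; origin at the centre of its underside. Leave it where it is.
- timer: bystander: grey bench timer 60 x 60 x 20 mm; origin at the centre of its underside. Leave it where it is.
- beaker: bystander: clear plastic cup, 56 mm across, 60 mm tall; origin at the centre of its underside. Leave it where it is.
- dish_stack: bystander: clear stack of dishes, 60 mm across, 30 mm tall; origin at the centre of its underside. Leave it where it is.

How it is judged:
By the outcome, as a careful person would: the job done as asked, in the order asked, and still so for the second after the job is handed in, with the robot touching nothing.
Of used1, used2, used3 only 2 to 3 are there at a start; the rules pass over those that are not, and their reading is None.
Of fresh1, fresh2, fresh3 only 2 to 3 are there at a start; the rules pass over those that are not, and their reading is None.
At some moment in a run one of fresh1, fresh2, fresh3 may be knocked a few centimetres aside while the robot is not near it.
Once in a run the grip may slacken for a moment while it holds something.
It also fails if it takes over 210 s, if anything falls off the work surface, if the arm or the gripper's body presses on something with over 40 N, if the wrist force passes 120 N, or if a joint passes its speed limit or range.

## Robot

A 6-joint arm with a two-finger parallel gripper is mounted at the origin on the work surface. World frame = base frame: x ahead of the robot, y to its left, z up, the work surface at z = 0. Lengths are in mm, angles in rad, forces in N, time in s.
With the tool pointing down it reaches from about 275 to 850 mm from the base axis. Payload 5.2 kg.
Tool frame: the origin (TCP) lies between the finger pads; the fingertips stand 11 mm ahead of it and the grasp point (between the pads) lies 8 mm behind it; z points along the fingers, y is the direction in which the jaws open and shut (so a half turn about z gives the same grasp; the last joint's range is limited). The gripper opens to 85 mm and grips with 20 to 120 N. Pads are 22 mm wide; open, the fingers measure 114 mm over their backs; the gripper's body (76 mm by 85 mm) begins 54 mm behind the grasp point. The pads swing forward as they close: fully open they stand 13 mm farther back than shut.
Start: joints at [0.957, 0.259, 1.535, -0, 1.348, -0.203], TCP at [219.618, 504.255, 242.31] pointing down, gripper open.
Joint ranges: [-3.14, 3.14], [-0.91, 2.08], [0.19, 2.58], [-1.22, 4.36], [0.22, 2.71], [-3.12, 3.12]. Speed limits (rad/s): [2.57, 2.57, 3.14, 3.14, 3.14, 3.14].

## Interface

Orientations are given as a unit quaternion [w, x, y, z].
In Python, from plant import r, eoat, eyes gives the robot as it stands. Calls block until the motion is done:
- r.goto(position, orientation): joint-space move of the TCP to a pose.
- r.move_l(position, max_speed=150, rotation=None): straight line of the TCP; rotation=None keeps the orientation; max_speed is the mean speed in mm/s.
- r.set_joints(angles): joint-space move.
- eoat.release() and eoat.grab(grip_force=None): open the fingers fully, or close them until they stop; grip_force is the grip in N (None keeps the last).
- r.pause(seconds).
- r.inverse_kinematics(position, orientation): joint angles nearest the present ones, or None.
- r.get_obs(): the state.
- eyes.grab_frame(name): name is "side" or "top"; returns a dict with "pixels" (480x640x3 uint8, red, green, blue), "vertical_fov" (degrees; the focal length in pixels is half the picture's height over the tangent of half this angle, whatever the lens; pixels are square), "cx", "cy" (the principal point, pixels), "extrinsics" (4x4, takes a point from camera to world coordinates). Camera axes: x right, y down, z forward; pixel columns grow to the right and rows downward; lengths in mm; the calibration is good to about 2 mm. A picture is of the moment at which its call begins. There is no depth.
A pose or a line that the arm cannot do raises r.MotionError and nothing moves.
- r.job_done(): hands the job in, once; it reports no verdict.
The state is a dict: "time": time; "q": joint angles; "qd": joint speeds; "effort": joint torques, N m; "tcp_pos": TCP position; "eef_rot": TCP orientation; "ft_force": force on the tool from outside, world axes, zero at the start; "torque": the same for the moment, N m; "gripper_width": opening from 0.0 (shut) to 1.0 (fully open).
Only numpy, scipy, OpenCV 4.12 (cv2) and the standard library are available. Lean on these libraries where they do the work, as an engineer would, in place of code of your own. Each camera call takes 0.05 s, during which the arm holds its last target. There are 200 camera calls.

## Working session

There is one attempt and no reset: what is moved stays moved. The work goes in short steps, each a Python script; the robot and the scene stay as the last script left them, time stands still between calls to the robot, and variables do not carry over. Pictures are saved under pics/ and viewed, about 12 in all and at most 16, crops included, and the job is handed in when it is done.

```bash
mkdir -p pics; ls; cat > h.py <<'E'
import numpy as np, cv2
from plant import r, eoat, eyes
def shot(cam,name):
    f=eyes.grab_frame(cam); cv2.imwrite(f'pics/{name}.png',f['pixels'][:,:,::-1])
    np.savez(f'pics/{name}.npz',E=f['extrinsics'],p=[f['vertical_fov'],f['cx'],f['cy']]); return f
def load(name):
    d=np.load(f'pics/{name}.npz'); return d['E'],d['p']
def pix(name,u,v,z):
    E,(fov,cx,cy)=load(name); f=240/np.tan(np.radians(fov)/2)
    d=E[:3,:3]@np.array([(u-cx)/f,(v-cy)/f,1]); o=E[:3,3]
    return (o+d*(z-o[2])/d[2])[:2]
def proj(name,P):
    E,(fov,cx,cy)=load(name); f=240/np.tan(np.radians(fov)/2)
    c=E[:3,:3].T@(np.asarray(P,float)-E[:3,3]); return np.array([cx+f*c[0]/c[2],cy+f*c[1]/c[2]])
E
python3 - <<'E'
from h import *
for c in('top','side'):
    f=shot(c,c+'0'); print(c,f['vertical_fov'],f['cx'],f['cy'],np.round(f['extrinsics'],3).tolist())
print(r.get_obs())
E
```

```text
pics
top 45.22739130428446 330.06107144769794 240.51295081751024 [[-0.004, -0.995, 0.101, 382.212], [-1.0, 0.004, 0.001, -53.856], [-0.001, -0.101, -0.995, 1524.561], [0.0, 0.0, 0.0, 1.0]]
side 44.19940879729349 329.3588886272368 247.23935007201464 [[-0.931, -0.183, 0.315, 63.476], [-0.364, 0.488, -0.793, 1152.213], [-0.008, -0.854, -0.521, 893.99], [0.0, 0.0, 0.0, 1.0]]
{'time': 0.1, 'q': array([ 9.57212281e-01,  2.59283436e-01,  1.53595376e+00,  4.57114135e-05,
        1.34803854e+00, -2.02790670e-01]), 'qd': array([ 0.0003633 , -0.00161841, -0.00376761, -0.0019187 ,  0.00093993,
        0.00061817]), 'effort': array([ 1.88026912e-03, -4.46967494e+01, -2.91246396e+01, -4.17297606e-04,
        6.37065852e-03, -9.40346467e-06]), 'tcp_pos': array([219.32702622, 503.87994106, 241.55864292]), 'eef_rot': array([-3.54501719e-04,  2.03960415e-01,  9.78978774e-01, -7.63553697e-04]), 'ft_force': array([0.14105109, 0.29747003, 0.07057788]), 'torque': array([0.0253207 , 0.00134085, 0.00180579]), 'gripper_width': 1.002351994165923}
```

View pics/top0.png

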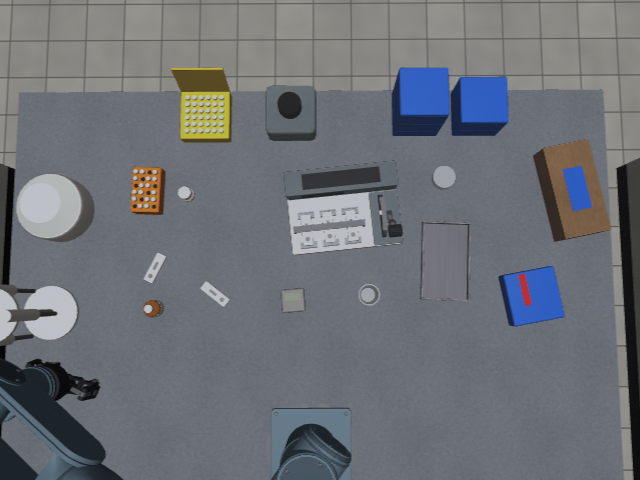

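View pics/side0.png

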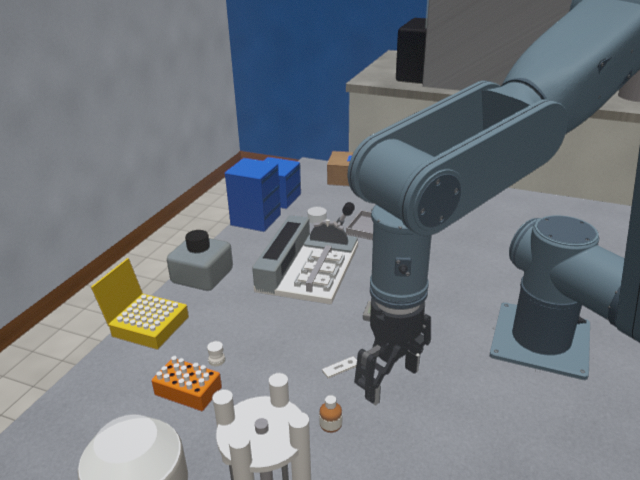

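The top view shows the fresh cassettes at about (154,268) and (214,293), the reader at (345,215), the lever knob at (395,230), and the tray at (445,261). Next I'll enlarge the reader and the fresh area.

```bash
python3 - <<'E'
import cv2,numpy as np
a=cv2.imread('pics/top0.png')
c=cv2.resize(a[155:260,280:410],None,fx=6,fy=5.7,interpolation=cv2.INTER_CUBIC)
c=cv2.resize(a[155:260,280:410],None,fx=5.5,fy=5.5,interpolation=cv2.INTER_CUBIC)
cv2.imwrite('pics/c1.png',c)
E
```

```text
(no output)
```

View pics/c1.png

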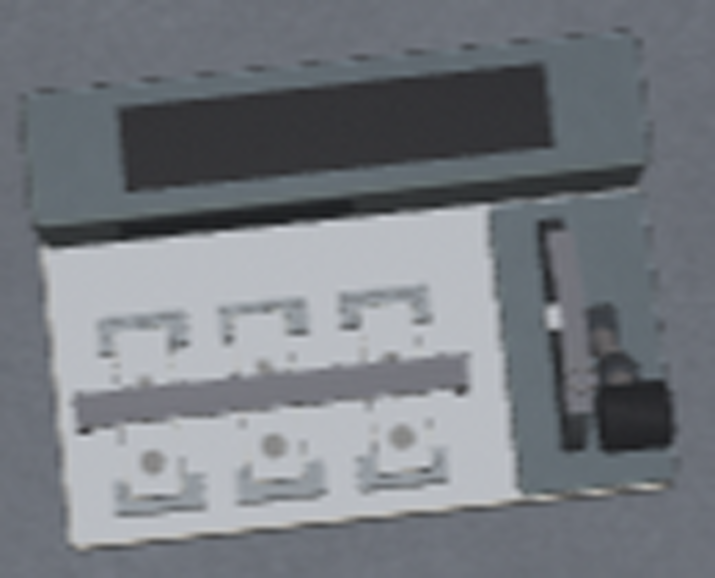

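The crop shows wells in all three nests, so there are three used cassettes, with the keeper over their middles. The lever leans to the front and the white arrow is at crop (555,317).

```bash
python3 - <<'E'
from h import *
def c(u,v,z): return pix('top0',280+(u+.5)/5.5-.5,155+(v+.5)/5.5-.5,z)
st={1:((143,318),(160,500)),2:((263,305),(281,486)),3:((384,292),(402,472))}
for i,(a,b) in st.items():
    A=c(*a,37);B=c(*b,37);d=A-B;print(i,(A+B)/2,np.hypot(*d),np.arctan2(d[1],d[0]))
kl,kr=c(76,411,51),c(468,373,51);print('keeper',(kl+kr)/2,np.hypot(*(kl-kr)),np.arctan2(*(kl-kr)[[0,1]])*1, kl-kr)
fl,fr=c(70,548,22),c(678,482,22);print('front',fl,fr,np.arctan2(-(fl-fr)[0],(fl-fr)[1]))
print('knob',c(636,412,136.5)); print('wells',[c(u,v,42) for u,v in((152,462),(273,445),(402,436))])
for n,(u,v) in dict(f1=(154,268),f2=(214.5,293)).items(): print(n,pix('top0',u,v,8))
t=[pix('top0',u,v,24) for u,v in((421,222),(469,223),(468,300),(420,299))];print('tray',t,np.mean(t,0))
for n,(u,v,z) in dict(beaker=(369,294,60),timer=(292,300,20),jar=(444,177,45),bottle=(151,308,70),geljar=(186,193,45),rack=(148,190,45),dish=(444,177,30)).items(): print(n,pix('top0',u,v,z))
E
```

```text
1 [563.64369705   6.50530077] 87.07456502313646 0.09293173243504661
2 [569.86636793 -50.48870142] 86.68590581626239 0.09502632306678092
3 [ 576.09312469 -107.76532419] 86.25079658170567 0.09170675272214963
keeper [569.63338932 -50.58848695] 184.55805478177786 -0.09373795112331591 [-17.27476963 183.74781065]
front [498.92183798  45.82095759] [ 529.40672864 -243.7382346 ] 0.10489393405715727
knob [ 549.27960601 -211.25067882]
wells [array([537.7956028 ,   6.04316354]), array([545.63423316, -50.90398298]), array([ 549.67633194, -111.64774964])]
f1 [464.94873793 410.93625964]
f2 [398.80833137 250.47709289]
tray [array([ 582.40666144, -291.97222093]), array([ 579.29965276, -417.91190152]), array([ 378.25395466, -409.72193571]), array([ 381.26887274, -285.46938787])] [ 480.3072854  -351.26886151]
beaker [ 394.33571447 -151.09758918]
timer [379.85440164  46.4124975 ]
jar [ 697.80673289 -350.95895422]
bottle [361.21798006 396.72031623]
geljar [657.96858139 321.59818809]
rack [666.25673704 420.78295364]
dish [ 701.0062756  -353.97102694]
```

```bash
cat >> h.py <<'E'
from scipy.spatial.transform import Rotation as Rn
TH=0.094; ex=np.array([np.cos(TH),np.sin(TH)]); ey=np.array([-ex[1],ex[0]])
N2=np.array([569.9,-50.5]); NEST={1:N2+58*ey,2:N2,3:N2-58*ey}
PIV=np.array([549.3,-211.3])+52.7*ex
TRAY=np.array([480.3,-351.3]); TT=-0.036
def down(phi):            # tool pointing down, jaws opening along phi
    y=np.array([np.cos(phi),np.sin(phi),0]); z=np.array([0,0,-1.])
    q=Rn.from_matrix(np.c_[np.cross(y,z),y,z]).as_quat(); return q[[3,0,1,2]]
def over(xy,z,phi):       # joint move above a place, choosing the nearer half turn
    p=[*xy,z]; q0=r.get_obs()['q']; best=None
    for f in(phi,phi+np.pi):
        q=r.inverse_kinematics(p,down(f))
        if q is not None:
            c=np.abs(np.array(q)-q0).max()
            if best is None or c<best[0]: best=(c,f)
    if best is None: raise RuntimeError(f'no IK {p}')
    r.goto(p,down(best[1]))
def lin(xy,z,v=150): r.move_l([*xy,z],max_speed=v)
def st(tag=''):
    o=r.get_obs(); print(tag,'t%.1f'%o['time'],'tcp',np.round(o['tcp_pos'],1),'F',np.round(o['ft_force'],1),'w%.3f'%o['gripper_width'],flush=True); return o
def knob(q): return PIV+110*np.sin(q)*ex, 40+110*np.cos(q)
def lever(q0,q1):
    p,z=knob(q0); over(p,z+60,TH+np.pi/2); lin(p,z-8); st('at knob')
    eoat.grab(25); st('pinched')
    for q in np.linspace(q0,q1,6)[1:]:
        p,z=knob(q); lin(p,z-8,120); st('q%.2f'%q)
    r.pause(.2); eoat.release(); lin(p,z+60); st('off')
E
python3 - <<'E'
from h import *
lever(-.5,.52)
over([420,50],300,TH+np.pi/2); st()
E
```

```text
at knob t3.5 tcp [ 549.7 -211.2  129. ] F [ 0.4  0.2 -0.3] w0.998
pinched t4.0 tcp [ 548.5 -209.1  129.3] F [-4.   8.3  7.4] w0.373
q-0.30 t4.3 tcp [ 566.8 -207.2  136.3] F [-8.6  5.5  3.3] w0.369
q-0.09 t4.7 tcp [ 590.8 -204.8  140.5] F [ 0.4  7.1 -2.4] w0.367
q0.11 t5.0 tcp [ 612.3 -202.6  140. ] F [-2.7  6.3 -1.5] w0.370
q0.32 t5.3 tcp [ 633.5 -200.4  135.6] F [-5.7  7.   1.9] w0.369
q0.52 t5.7 tcp [ 656.4 -198.1  126.1] F [ 3.9  7.3 -4.2] w0.370
off t7.1 tcp [ 655.8 -201.   194.9] F [ 0.1 -0.6 -0.8] w0.998
 t8.4 tcp [420.8  49.5 299.7] F [-0.5 -0.  -0.8] w1.001
```

```bash
sed -i 's/549.3,-211.3\])+52.7/549.1,-208.8])+52.7/' h.py; python3 - <<'E'
from h import *
over([150,-330],330,TH+np.pi/2); st()
shot('top','top1'); a=cv2.imread('pics/top1.png')
A=cv2.resize(a[155:260,280:410],None,fx=4,fy=4,interpolation=cv2.INTER_CUBIC)
B=cv2.resize(a[160:380,0:280],None,fx=520/280,fy=520/280*.44,interpolation=cv2.INTER_AREA) if 0 else None
b=a[170:470,0:270]; B=cv2.resize(b,(270,300)); 
C=np.zeros((420,790,3),np.uint8); C[:,:520]=A; C[:300,520:]=B; cv2.imwrite('pics/c2.png',C)
E
```

```text
t10.1 tcp [ 150.5 -329.9  329.9] F [-1.3 -0.5 -1.1] w0.997
```

View pics/c2.png

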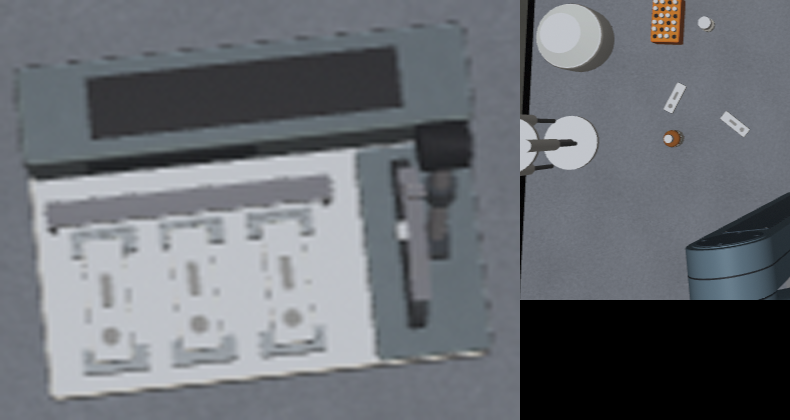

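The lever is now in the rear notch and the keeper is clear behind the nests. There are three used cassettes, and only two fresh ones, at top (154,268) and (214,293); the area hidden earlier is empty. I'll take the first used cassette from nest 3 with a guarded descent.

```bash
cat >> h.py <<'E'
def guarded(xy,z0,z1,lim=4,step=2):
    lin(xy,z0); f0=r.get_obs()['ft_force'][2]; z=z0
    while z>z1:
        z=max(z1,z-step); lin(xy,z,40); f=r.get_obs()['ft_force'][2]-f0
        if abs(f)>lim: print('contact',z,f); return z,True
    return z,False
def pick_nest(i,z=42,dy=0):
    p=NEST[i]+dy*ey; over(p,110,TH+np.pi/2); z,c=guarded(p,52,z); st('low')
    eoat.grab(40); st('gripped'); lin(p,z+12,60); st('up'); lin(p,195); return st('high')
def drop_tray(k):          # k=-1,0,1 along the tray
    t=np.array([np.cos(TT),np.sin(TT)]); p=TRAY+60*k*t
    over(p,195,TT); o=st('over tray'); lin(p,30); eoat.release(); r.pause(.2); lin(p,120); st('dropped')
E
python3 - <<'E'
from h import *
pick_nest(3)
E
```

```text
low t13.9 tcp [ 574.1 -107.    40.9] F [ 0.2  4.6 -1.8] w1.000
gripped t14.4 tcp [ 575.6 -108.5   42.2] F [-0.3 -1.1  1.5] w0.289
up t14.8 tcp [ 575.8 -108.4   54.7] F [-0.   0.   0.4] w0.294
high t15.9 tcp [ 574.7 -108.   193.9] F [-0.2 -0.2 -0.6] w0.290
```

```bash
python3 - <<'E'
from h import *
t=r.get_obs()['tcp_pos']; shot('side','s1'); u,v=proj('s1',t); print(u,v)
a=cv2.imread('pics/s1.png'); u,v=int(u),int(v)
cv2.imwrite('pics/c3.png',cv2.resize(a[v-50:v+50,u-60:u+60],None,fx=5,fy=5,interpolation=cv2.INTER_CUBIC))
E
```

```text
325.11170893409655 204.4179405515098
```

View pics/c3.png

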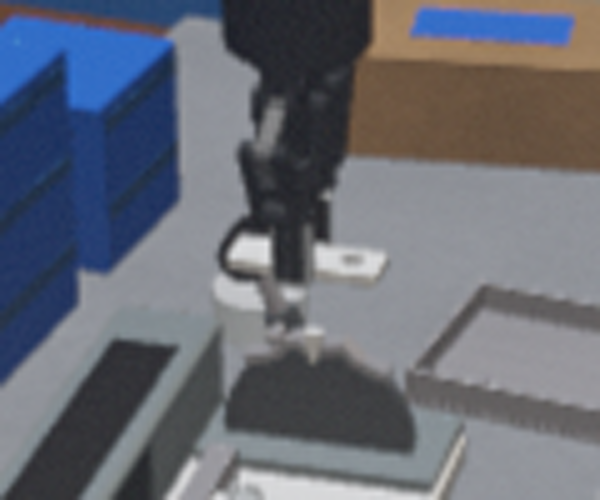

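The cassette is held level and central. I'll continue with the tray and the other used cassettes.

```bash
sed -i 's/lin(p,30); eoat/lin(p,26 if k else 15); eoat/' h.py; python3 - <<'E'
from h import *
drop_tray(1)
o=pick_nest(2)
if o['gripper_width']>.25:
    drop_tray(-1)
    o=pick_nest(1)
    if o['gripper_width']>.25: drop_tray(0)
lin(r.get_obs()['tcp_pos'][:2],195)
over([150,-330],330,TH+np.pi/2); st()
shot('top','top2'); a=cv2.imread('pics/top2.png')
A=cv2.resize(a[155:315,280:490],None,fx=3.7,fy=3.7,interpolation=cv2.INTER_CUBIC)
cv2.imwrite('pics/c4.png',A)
E
```

```text
over tray t17.1 tcp [ 540.3 -352.7  194.5] F [ 0.7 -0.3 -0.6] w0.291
dropped t20.0 tcp [ 539.9 -353.   119.2] F [ 0.   0.4 -0.9] w1.003
low t23.0 tcp [569.8 -50.5  41.8] F [-0.1 -0.9 -0. ] w0.999
gripped t23.5 tcp [570.1 -50.6  42.2] F [0.3 0.5 2.1] w0.294
up t23.9 tcp [570.3 -50.6  54.6] F [ 1.2  0.5 -0.1] w0.285
high t25.0 tcp [569.2 -50.3 193.9] F [ 0.3 -0.1 -0.4] w0.288
over tray t26.2 tcp [ 420.6 -348.4  194.6] F [-0.5 -0.  -0.7] w0.290
dropped t29.1 tcp [ 419.9 -348.7  119.3] F [-0.6  0.5  0.2] w0.997
low t32.3 tcp [564.3   7.3  41.8] F [-0.3  0.4 -0.5] w0.997
gripped t32.9 tcp [564.7   7.2  42.3] F [ 1.  -0.1  2.5] w0.292
up t33.2 tcp [564.9   7.2  54.6] F [ 0.  -0.  -0.8] w0.289
high t34.3 tcp [563.8   7.3 194. ] F [ 0.   0.4 -0.8] w0.289
over tray t35.7 tcp [ 480.6 -350.4  194.7] F [ 0.4 -1.4 -0.7] w0.285
dropped t38.7 tcp [ 479.8 -350.8  119.2] F [ 0.2 -0.5 -1.2] w0.997
 t41.4 tcp [ 150.2 -330.   329.7] F [-0.2  0.5  0.3] w1.001
```

View pics/c4.png

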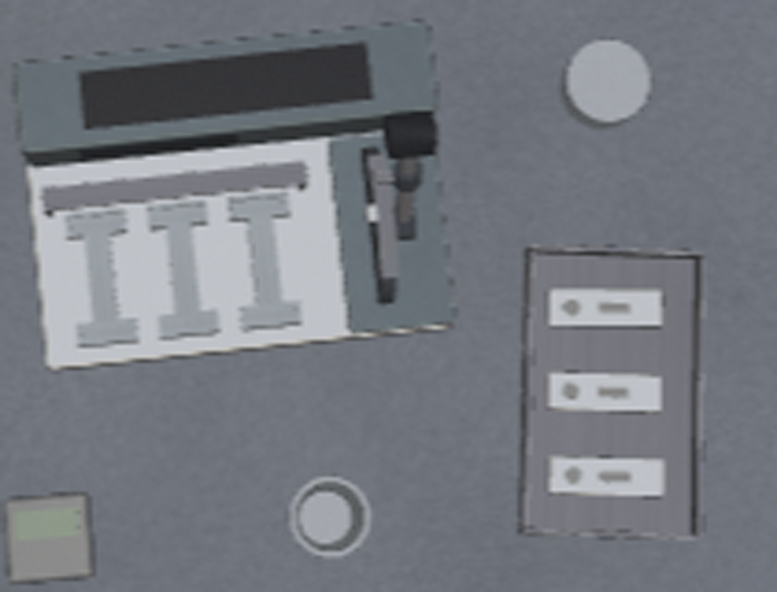

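All three used cassettes lie flat in the tray and the nests are empty. Next I'll locate the fresh ones by segmentation and check the nest centres.

```bash
cat >> h.py <<'E'
def fresh(name):
    a=cv2.imread(f'pics/{name}.png'); hsv=cv2.cvtColor(a,cv2.COLOR_BGR2HSV)
    m=((hsv[...,2]>165)&(hsv[...,1]<50)).astype(np.uint8); m[:, :100]=0; m[:,285:]=0; m[:210]=0; m[350:]=0
    cs,_=cv2.findContours(m,cv2.RETR_EXTERNAL,cv2.CHAIN_APPROX_NONE); out=[]
    for c in cs:
        if cv2.contourArea(c)<100: continue
        P=np.array([pix(name,u,v,8) for u,v in c[:,0]],np.float32); (ctr,wh,_)=cv2.minAreaRect(P)
        M=np.zeros_like(m); cv2.drawContours(M,[c],-1,1,-1); ys,xs=np.nonzero(M)
        Q=np.array([pix(name,u,v,8) for u,v in zip(xs,ys)]); mu=Q.mean(0); w,V=np.linalg.eigh(np.cov((Q-mu).T)); d=V[:,1]
        out.append((mu,np.arctan2(d[1],d[0]),np.round(sorted(wh),1),np.array(ctr)))
    return out
E
python3 - <<'E'
from h import *
for f in fresh('top2'): print(f)
a=cv2.imread('pics/top2.png'); hsv=cv2.cvtColor(a,cv2.COLOR_BGR2HSV)
# rests: darker grey in the white deck
for i in NEST:
    u,v=proj('top2',[*NEST[i],34]); print(i,NEST[i],'px',u,v,'crop',(u-280)*3.7,(v-155)*3.7)
    for n,s in (('f',-1),('r',1)):
        print(n,(proj('top2',[*(NEST[i]+s*44*ex),37])-[280,155])*3.7)
C=np.zeros((480,800,3),np.uint8)
for k,f in enumerate(fresh('top2')[:2]):
    u,v=proj('top2',[*f[0],8]).astype(int); C[:400,400*k:400*k+400]=cv2.resize(a[v-25:v+25,u-25:u+25],(400,400),interpolation=cv2.INTER_CUBIC)
cv2.imwrite('pics/c5.png',C)
E
```

```text
(array([427.29422254, 210.41303833]), np.float64(0.9097786711179559), array([25.2, 78.2]), array([427.0541687 , 210.37469482]))
(array([466.71953555, 410.50761777]), np.float64(2.6752453277392827), array([24.8, 78.1]), array([466.74026489, 410.43478394]))
1 [564.45602543   7.24394463] px 306.89519133618666 228.73697048676553 crop 99.51220794389063 272.8267908010325
f [105.19689578 334.34749025]
r [ 93.51265001 210.63627161]
2 [569.9 -50.5] px 329.0480811362856 226.58343319628506 crop 181.47790020425668 264.8587028262547
f [187.56688425 326.3186338 ]
r [175.40199936 202.69718544]
3 [ 575.34397457 -108.24394463] px 351.1857301844598 224.43137749705073 crop 263.38720168250137 256.89609673908774
f [269.87992301 318.29532843]
r [257.23506431 194.76355598]
```

View pics/c5.png

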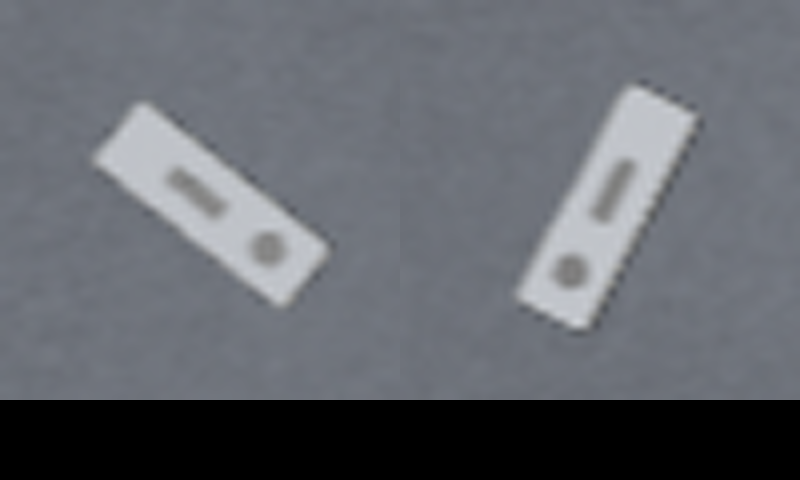

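Fresh A has been knocked from about (399,250) to (427,210) mm. Both sizes measure about right (78 x 25), and both wells point to the front. The nest estimates match the picture. I'll pick up fresh A now.

```bash
cat >> h.py <<'E'
def pick_fresh(p,a,i):
    """grip across the width; returns the half turn used so that placing keeps the well to the front"""
    a=(a+np.pi/2)%np.pi-np.pi/2; best=None
    for s in(1,-1):
        q=r.inverse_kinematics([*p,110],down(a+s*np.pi/2)); q2=r.inverse_kinematics([*NEST[i],110],down(TH+s*np.pi/2))
        if q is None or q2 is None: continue
        c=max(abs(q[5]),abs(q2[5]))+np.abs(np.array(q)-q2).max()
        if best is None or c<best[0]: best=(c,s)
    s=best[1]; r.goto([*p,150],down(a+s*np.pi/2)); z,c=guarded(p,24,12); st('low')
    eoat.grab(40); st('gripped'); lin(p,30,60); lin(p,195); st('high')
    r.goto([*NEST[i],195],down(TH+s*np.pi/2)); st('over nest'); return s
def closeup(name):
    t=r.get_obs()['tcp_pos']; shot('side',name); u,v=proj(name,t).astype(int)
    a=cv2.imread(f'pics/{name}.png'); cv2.imwrite(f'pics/{name}c.png',cv2.resize(a[v-50:v+50,u-60:u+60],None,fx=5,fy=5,interpolation=cv2.INTER_CUBIC))
E
python3 - <<'E'
from h import *
f=fresh('top2')[0]; pick_fresh(f[0],f[1],2); closeup('s2')
E
```

```text
low t46.2 tcp [427.2 210.4  11.9] F [-0.2 -0.3  0.1] w1.000
gripped t46.8 tcp [427.5 210.4  12.2] F [-0.2 -0.1  3.5] w0.288
high t48.5 tcp [426.7 210.2 194.1] F [ 0.4  1.1 -0.5] w0.289
over nest t49.6 tcp [569.4 -49.3 194.7] F [-0.6  0.6 -0.1] w0.292
```

View pics/s2c.png

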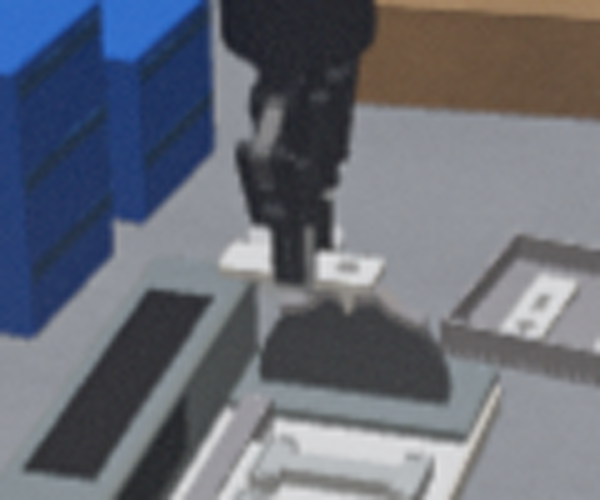

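It's held level and central, with the well to the front. I'll place it in nest 2, then check with both cameras.

```bash
cat >> h.py <<'E'
def place(i):
    p=NEST[i]; lin(p,60); st('above'); z,c=guarded(p,54,46.5,lim=5,step=1.5); st('set'); eoat.release(); r.pause(.2); lin(p,195); return st('left')
E
python3 - <<'E'
from h import *
place(2)
over([150,-330],330,TH+np.pi/2)
shot('top','top3'); a=cv2.imread('pics/top3.png')
for f in fresh('top3'): print(f)
cv2.imwrite('pics/c6.png',cv2.resize(a[155:260,280:410],None,fx=5,fy=5,interpolation=cv2.INTER_CUBIC))
E
```

```text
above t50.7 tcp [570.6 -50.5  60.9] F [ 0.8 -0.3 -0.7] w0.292
set t52.2 tcp [569.9 -50.5  46.4] F [-0.2 -0.8  0.2] w0.284
left t54.2 tcp [569.2 -50.3 193.9] F [ 0.4  0.  -0.5] w1.000
(array([466.71953555, 410.50761777]), np.float64(2.6752453277392827), array([24.8, 78.1]), array([466.74026489, 410.43478394]))
```

View pics/c6.png

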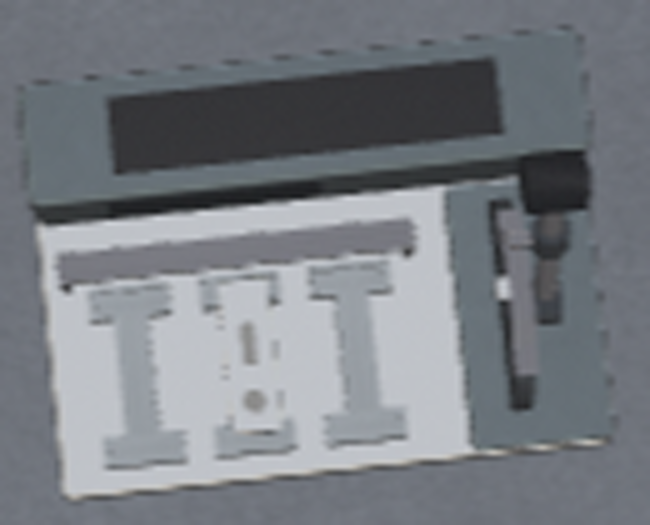

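Nest 2's cassette sits between both stops and the second fresh one hasn't moved. I'll pick that one for nest 1.

```bash
python3 - <<'E'
from h import *
f=fresh('top3')[0]; pick_fresh(f[0],f[1],1); closeup('s3')
E
```

```text
low t61.5 tcp [466.6 410.4  11.8] F [ 0.1 -0.4 -0.4] w1.002
gripped t62.1 tcp [466.9 410.7  12.3] F [ 0.1 -0.2  1.7] w0.288
high t63.8 tcp [466.1 410.1 193.8] F [-1.2  0.3 -1.2] w0.288
over nest t65.3 tcp [564.4   8.  194.8] F [ 0.8  0.3 -0.7] w0.290
```

View pics/s3c.png

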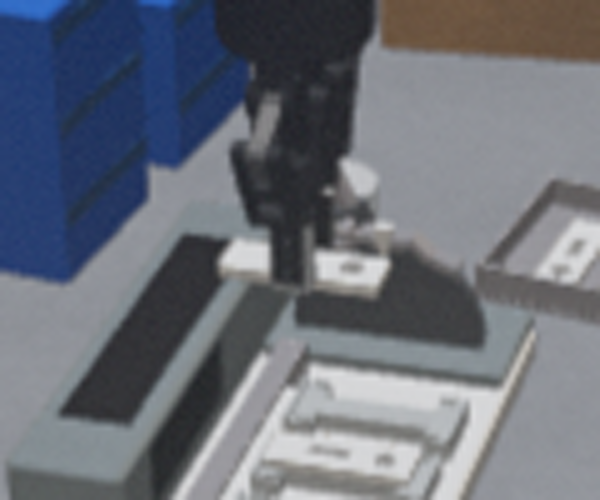

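```bash
python3 - <<'E'
from h import *
place(1)
over([150,-330],330,TH+np.pi/2)
shot('top','top4'); shot('side','side4'); a=cv2.imread('pics/top4.png'); b=cv2.imread('pics/side4.png')
print(fresh('top4'))
A=cv2.resize(a[185:260,285:385],None,fx=4,fy=4,interpolation=cv2.INTER_CUBIC)
u,v=proj('side4',[*((NEST[1]+NEST[2])/2),38]).astype(int)
B=cv2.resize(b[v-35:v+40,u-50:u+50],None,fx=4,fy=4,interpolation=cv2.INTER_CUBIC)
cv2.imwrite('pics/c7.png',np.hstack([A,B]))
E
```

```text
above t66.4 tcp [565.2   7.2  60.8] F [0.5 0.3 0.2] w0.286
set t67.9 tcp [564.4   7.3  46.4] F [0.2 0.4 0.3] w0.288
left t69.9 tcp [563.8   7.4 194. ] F [ 0.2 -0.2 -0.2] w1.003
[]
```

View pics/c7.png

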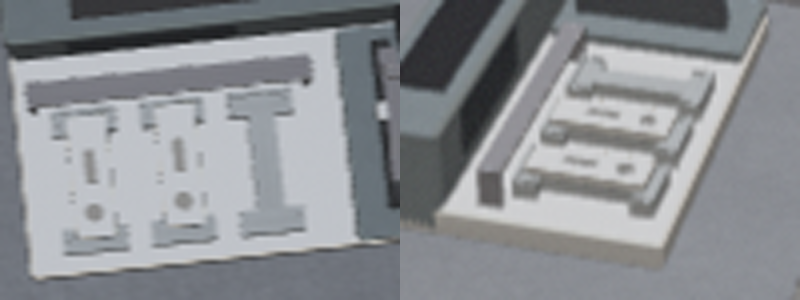

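Both fresh cassettes lie flat between their stops and none remain on the bench. I'll bring the lever to the middle notch.

```bash
python3 - <<'E'
from h import *
lever(.5,0.)
over([150,-330],330,TH+np.pi/2)
shot('top','top5'); shot('side','side5'); a=cv2.imread('pics/top5.png'); b=cv2.imread('pics/side5.png')
for k,z in((proj('top5',[*knob(q)[0],knob(q)[1]]),q) for q in(-.5,0,.5)): print(z,(k-[280,170])*4)
A=cv2.resize(a[170:310,280:480],None,fx=4,fy=4,interpolation=cv2.INTER_CUBIC)
cv2.imwrite('pics/c8.png',A)
u,v=proj('side5',[*NEST[2],38]).astype(int)
cv2.imwrite('pics/c9.png',cv2.resize(b[v-60:v+40,u-60:u+70],None,fx=5,fy=5,interpolation=cv2.INTER_CUBIC)); st()
E
```

```text
at knob t74.5 tcp [ 654.3 -199.6  129.4] F [ 0.3 -0.7  0.5] w0.997
pinched t75.0 tcp [ 655.  -198.2  129.2] F [4.3 3.3 2.1] w0.368
q0.40 t75.3 tcp [ 645.8 -199.2  133.7] F [ 5.   4.6 -1.9] w0.367
q0.30 t75.5 tcp [ 635.2 -200.2  137.6] F [3.8 3.4 0.5] w0.368
q0.20 t75.8 tcp [ 623.2 -201.5  140.6] F [-2.   4.5  7. ] w0.371
q0.10 t76.0 tcp [ 612.3 -202.6  142.2] F [-2.5  4.4  7.4] w0.371
q0.00 t76.3 tcp [ 602.  -203.6  142.7] F [0.2 3.5 6.5] w0.367
off t77.7 tcp [ 601.2 -203.7  209.5] F [ 0.8  0.4 -0.7] w1.004
-0.5 [456.88515266 238.36191274]
0 [449.84308462 149.24838742]
0.5 [438.14585346  67.77984679]
 t79.5 tcp [ 150.6 -330.1  329.8] F [-0.3  0.3  0.4] w0.998
```

View pics/c8.png

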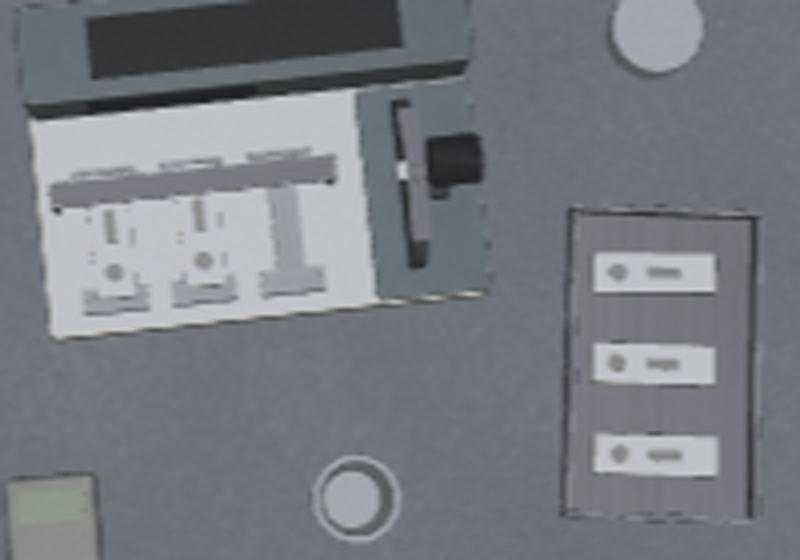

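View pics/c9.png

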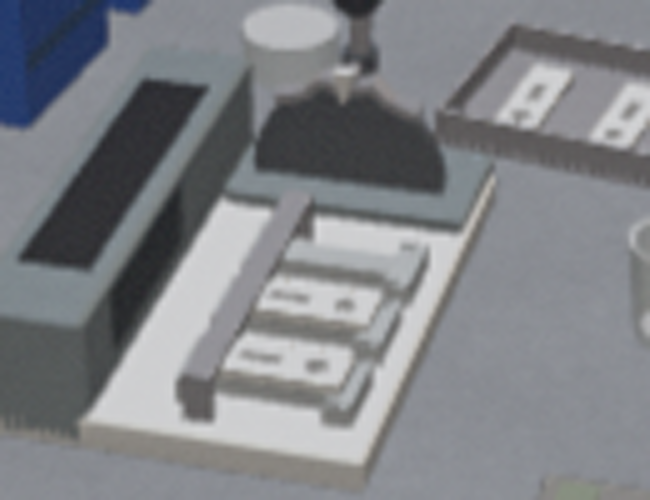

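The knob is upright at the white arrow and the keeper covers the far ends of both cassettes. As a last numeric check, I'll get the keeper offset and see whether the bystanders moved.

```bash
python3 - <<'E'
from h import *
k=pix('top5',280+193.5/4-.5,170+182/4-.5,51); print('keeper offset along x (want 32):',(k-N2)@ex)
a=cv2.imread('pics/top1.png').astype(int);b=cv2.imread('pics/top5.png').astype(int);d=(np.abs(a-b).max(2)>40).astype(np.uint8)
n,_,s,_=cv2.connectedComponentsWithStats(cv2.dilate(d,np.ones((5,5))))
print([x.tolist() for x in s[1:] if x[4]>40])
r.job_done(); st()
E
```

```text
keeper offset along x (want 32): 28.156169699392706
[[382, 185, 21, 33, 527], [289, 197, 77, 48, 2038], [302, 229, 13, 19, 153], [427, 231, 34, 14, 461], [142, 251, 26, 34, 522], [427, 254, 34, 14, 466], [427, 277, 34, 14, 466], [198, 279, 34, 30, 538]]
the job is handed in; nothing more can be done
the job is handed in; nothing more can be done
```

I handed the job in with every step done at about 80 s of the 210 s allowed; no verdict is reported.

- **Lever to the rear:** I threw it to the rear notch and the keeper slid clear.
- **Used cassettes:** all three were moved and lie flat and apart in the discard tray.
- **Fresh cassettes:** only two were present. One had been knocked about 5 cm aside, so I measured it again before picking it up. They lie flat in nests 1 and 2 between the stops, wells to the front as the used ones had been. Nest 3 is empty.
- **Lever to the middle:** I brought it from the rear notch to the white arrow and let go there. In the pictures it stands upright at the arrow, with the keeper over the far ends of both cassettes.

**Last checks:** comparing the top pictures, the only changes are at the lever, keeper, nests, tray and the two cleared spots on the bench, so no bystander moved. Every grip held at about 0.29 opening, as a 26 mm cassette should.

**One disagreement:** the keeper measured about 28 mm behind the nest centres, where 32 mm is nominal. The knob also read about 4 mm forward of its predicted place. Both are roughly within my picture and calibration error, and far from the front notch, where the keeper would be about 30 mm farther forward.

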